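# Start the shutter with its key switch

### The arm

A 7-joint arm with a two-finger parallel gripper is mounted at the origin on a cart in front of the work surface, level with it; the furniture and walls round the work are solid. World frame = base frame: x ahead of the robot, y to its left, z up, the work surface at z = 0. Lengths are in mm, angles in rad, forces in N, time in s.
With the tool pointing down it reaches from about 425 to 875 mm from the base axis. Payload 9.9 kg.
Tool frame: the origin (TCP) lies on the centre line of the jaws, within the pads' length; the fingertips stand 25 mm ahead of it and the grasp point (between the pads) lies 6 mm ahead of it; z points along the fingers, y is the line along which they close (so a half turn about z gives the same grasp; the last joint's range is limited). The gripper opens to 85 mm and grips with 20 to 120 N. Pads are 22 mm wide; open, the fingers measure 114 mm over their backs; the gripper's body (76 mm by 85 mm) begins 54 mm behind the grasp point. The pads swing forward as they close: fully open they stand 13 mm farther back than shut.
Start: joints at [1.074, 0.576, 0.025, 1.437, -0.015, 1.129, -0.057], TCP at [270.798, -618.303, 256.289] pointing down, gripper open.
Joint ranges: [-2.76, 2.76], [-0.34, 2.15], [-1.52, 1.57], [0.19, 2.46], [-1.09, 4.23], [0.17, 1.99], [-2.82, 2.82]. Speed limits (rad/s): [2.22, 2.22, 3.01, 3.01, 3.14, 3.14, 3.14].

### API

Orientations are given as a unit quaternion [w, x, y, z].
In Python, from station import bot gives the robot as it stands. The module is installed in compiled form; this text tells all that it offers.
- The arm moves only by the tool play_rows, never from a script. Its argument "commands" is a list of rows, each a list of 5 numbers: the opening in per cent of the stroke, from 0 (shut) to 100 (fully open), then the shift along the tool's x, y, z in mm, then the turn about the tool's z in degrees. A call has 1 to 8 rows; each row is the pose to reach, as a shift and turn from the pose commanded when the call began, along the tool's axes at that moment; what a row does not reach only later rows make up. A row lasts 1/12 s, in which the tool goes at most 41.7 mm and 7.16 degrees, less where a joint would pass 70% of its speed; a pose out of reach is approached as far as the arm can. A call with a gripper value outside its range is refused whole. The fingers move at their own pace and stop on an object; "grip_force" is the grip in N (left out, the last holds). Time passes only in rows, so rows that repeat a pose let the fingers close. It gives the time, the measured TCP pose, the force, the opening and the grip force at its end, in the units of the state.
- bot.state(): the state, without advancing time (a new reading comes with each control period).
- bot.camera(name): name is "side" or "top" or "wrist"; returns a dict with "image" (400x640x3 uint8, red, green, blue), "z_map" (400x640 float32, mm along the optical axis (not along the pixel's ray), 0 where there is no reading), "mtx" (3x3 intrinsics, pixels), "k1" (the pictures are not rectified: a ray, as slopes to the right and down, at radius r is drawn at 1 + k1 r^2 times it, then the intrinsics apply), "position" and "attitude" of the camera in the world. Camera axes: x right, y down, z forward; pixel columns grow to the right and rows downward; lengths in mm; the calibration is good to about 2 mm. A picture is of the moment at which its call begins.
- bot.hand_in(): hands the job in; it is judged then, once.
The state is a dict: "time_s": time; "q": joint angles; "qd": joint speeds; "tau": joint torques, N m; "eef_pos": TCP position; "orientation": TCP orientation; "force": force on the tool from outside, world axes, zero at the start; "moment": the same for the moment, N m; "opening": finger opening in mm; "grip_force": force on a finger pad.
Only numpy, scipy, OpenCV 4.12 (cv2) and the standard library are available. Lean on these libraries where they do the work, as an engineer would, in place of code of your own. Each camera call takes 0.05 s, during which the arm holds its last target. There are 200 camera calls.

### The job

Open up the shop: take the key with the round bow out of the wooden key stand, push it fully home into the keyhole on top of the grey shutter console, then turn it clockwise (seen from above) until it comes against its stop. Let go and leave the key standing in the lock; do not shift the square-bowed key, the tin, the peg doll or the call bell.

Things in the scene. Friction and masses are not known exactly. Their poses are not given: they have to be found in the camera images.
- round_key_bow (a point): The key to use: centre of its bow, a black plastic disc 44 mm across, 10 mm thick. Key axes: z up, x along the width of bow and blade, y through the thickness (grip the flat faces across y). Along z from here: bow top +22 mm, bow bottom -22, collar's underside -32, blade tip -66. Same after a half turn about z. 55 to 110 g. It stands upright in one of the stand's two slots, which one varies
- round_key_collar (a point): Same key and axes: centre of the underside of its steel collar (36 x 18 x 4 mm), which rests on the stand's top at the start and on the lock's face when the key is fully home. The steel blade below it is 20 mm (x) by 8 mm (y), 34 mm long, its last 3 mm narrowed to 15 x 5.5 mm
- square_key_bow (a point): The other key, not to be moved: centre of its black plastic bow, a plate 44 mm wide (x), 40 mm high, 10 mm thick (y). Same collar and height as the round key, but a 28 mm wide blade that does not fit the lock. It stands upright in the other slot
- key_stand: Fixed wooden block 160 x 56 x 45 mm (x, y, z) with two slots in its top, 90 mm apart along its x axis, each 31 x 11 mm and 40 mm deep, long side along x; origin at the centre of its underside. The keys stand loosely in the slots with their x along the block's x and lift straight out
- keyhole (a point): Middle of the slot's mouth in the face of the steel lock plug (raised block 34 x 24 mm) inside an aluminium ring on the console. z up, x along the slot's long side; it turns with the plug. Slot 22.5 mm (x) by 10.5 mm (y), 36 mm deep, 2 mm chamfer at the mouth; the face is 64 mm over the counter, 2 mm above the ring
- lock_plug (a joint): Turn of the lock plug, rad: 0 is the rest end, grows clockwise seen from above to a hard stop at 1.4. Starts anywhere from 0 to 0.3. Light friction (0.04 N m), no spring: it stays where it is left. The blade has about 0.15 rad of play in the slot
- console: Fixed grey shutter console, 132 x 96 x 58 mm (x, y, z), key lock in the middle of its top; origin at the centre of its underside
- tea_tin: Bystander: round printed food tin, 57 mm across, 72 mm high; origin at the centre of its underside
- peg_doll: Bystander: red wooden peg doll, 38 mm across, 86 mm high; origin at the centre of its underside
- call_bell: Bystander: domed counter call bell, 80 mm across, 67 mm high; origin at the centre of its underside
Things that resemble listed ones, but are neither listed nor needed, are in the scene too. Leave any purple look-alike of the part that bears round_key_bow alone. What is shaped like the console but red is not meant.

How it is judged:
By the outcome, as a careful person would: the job done as asked, in the order asked, and still so for the second after the job is handed in, with the robot touching nothing.
It also fails if it takes over 51 s, if anything falls off the work surface, if the arm or the gripper's body presses on something with over 40 N, if the wrist force passes 120 N, or if a joint passes its speed limit or range.

## Working session

There is one attempt and no reset: what is moved stays moved. The work goes in short steps, Python scripts to look and compute and a tool call to move; the robot and the scene stay as the last step left them, time stands still between calls to the robot, and variables do not carry over. Pictures are saved under pics/ and viewed, at most 10 in all, crops included, and the job is handed in when it is done.

Besides the shell and the picture viewer there is one more tool, called in YAML: its name, and indented under it one key for each argument. play_rows: Moves the arm, as the interface text tells. Its arguments: {"type":"object","properties":{"commands":{"type":"array","items":{"type":"array","items":{"type":"number"}}},"grip_force":{"type":"number"}},"required":["commands"]}

```bash
mkdir -p pics
cat > h.py <<'E'
import numpy as np, cv2
from scipy.spatial.transform import Rotation as R
from station import bot
def rot(q): return R.from_quat([q[1],q[2],q[3],q[0]]).as_matrix()
def att(c):
    a=np.array(c["attitude"],float)
    return a if a.shape==(3,3) else rot(a)
def rays(c,uv):
    K=np.array(c["mtx"]);uv=np.atleast_2d(np.array(uv,float))
    d=(uv-[K[0,2],K[1,2]])/[K[0,0],K[1,1]]; s=d.copy()
    for _ in range(20): s=d/(1+c["k1"]*(s**2).sum(1,keepdims=True))
    return np.c_[s,np.ones(len(s))]
def onplane(c,uv,z):
    d=rays(c,uv)@att(c).T; p=np.array(c["position"])
    return p+d*((z-p[2])/d[:,2])[:,None]
def bydepth(c,uv):
    uv=np.atleast_2d(uv).astype(int)
    return np.array(c["position"])+(rays(c,uv)*c["z_map"][uv[:,1],uv[:,0]][:,None])@att(c).T
def save(c,n,box=None,f=1):
    im=c["image"][...,::-1]
    if box: x0,y0,x1,y1=box; im=im[y0:y1,x0:x1]
    cv2.imwrite("pics/"+n,cv2.resize(im,None,fx=f,fy=f,interpolation=cv2.INTER_CUBIC))
E
python3 - <<'E'
from h import *
import pickle
d={n:bot.camera(n) for n in("top","side")}
pickle.dump(d,open("c0.pkl","wb"))
for n,c in d.items(): print(n,c["position"],c["attitude"],c["k1"],np.array(c["mtx"]).tolist())
im=np.vstack([d["top"]["image"],d["side"]["image"]])
save({"image":im},"a.png",None,0.75)
print(bot.state())
E
```

```text
top [ 319.38715497  -92.64166031 1334.25527591] [-0.07471238  0.71781692 -0.6887471   0.06916906] -0.06515804169263056 [[434.82913259930706, 0.0, 326.10005831660203], [0.0, 434.82913259930706, 198.72653158894178], [0.0, 0.0, 1.0]]
side [ 46.57396878 845.23290289 911.28850289] [ 0.10749169 -0.23477331  0.86621582 -0.4277817 ] 0.010238247586400767 [[518.7490935792385, 0.0, 314.4169164080985], [0.0, 518.7490935792385, 190.93377855492758], [0.0, 0.0, 1.0]]
{'time_s': 0.1, 'q': array([ 1.07420921,  0.57643321,  0.02485569,  1.43781824, -0.01501324,
        1.12904598, -0.05647614]), 'qd': array([ 0.00083872, -0.00114298, -0.00184611, -0.00179213, -0.00028118,
       -0.00076882, -0.00194208]), 'tau': array([ 4.82954303e-03, -7.67306972e+01,  2.25792781e+00, -2.86611789e+01,
        1.60331331e-02,  8.47156334e-03,  7.57203247e-05]), 'eef_pos': array([ 270.63964997, -617.9517423 ,  255.54107042]), 'orientation': array([-7.35972594e-04,  9.78771583e-01,  2.04952705e-01, -1.89838455e-04]), 'force': array([-0.35737849, -0.05127542,  0.00156478]), 'moment': array([0.01961119, 0.0267443 , 0.0214719 ]), 'grip_force': 0.0, 'opening': 85.48058197991078}
```

View pics/a.png

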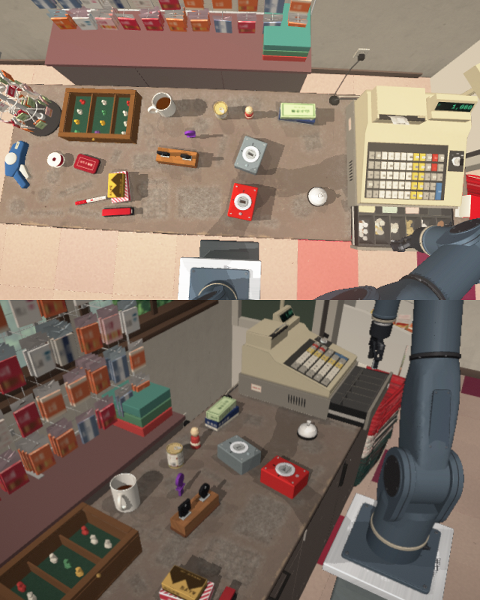

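Top view: stand at about (237,209), grey console at (334,205), red look-alike at (322,268), purple key-like object at (252,177). I'll enlarge the stand and console in both views.

Run:
```python
from h import *
import pickle
d=pickle.load(open("c0.pkl","rb"))
a=d["top"]["image"][160:245,195:375]; b=d["side"]["image"][160:320,205:385]
a=cv2.resize(a,(720,340),interpolation=2)[:, :]; b=cv2.resize(b,(720,640),interpolation=2)
save({"image":np.vstack([cv2.resize(a,(540,255)),cv2.resize(b,(540,340),)[:]])} if 0 else {"image":np.vstack([a,cv2.resize(b,(720,640))])},"b.png",None,0.6)
for n in d:
    z=d[n]["z_map"]; print(n,(z>0).mean())
c=d["top"]
for z,uv in((45,(237,209)),(64,(334,205)),(110,(252,177))): print(onplane(c,uv,z),bydepth(c,uv))
```

```text
top 0.99607421875
side 0.9959140625
[[542.89332555 190.99412191  45.        ]] [[543.27178808 191.47440179  42.81690672]]
[[ 563.61837089 -101.37264139   64.        ]] [[ 575.78670657 -101.80764519    0.71205157]]
[[627.93063292 140.70618772 110.        ]] [[ 319.38715497  -92.64166031 1334.25527591]]
```

View pics/b.png

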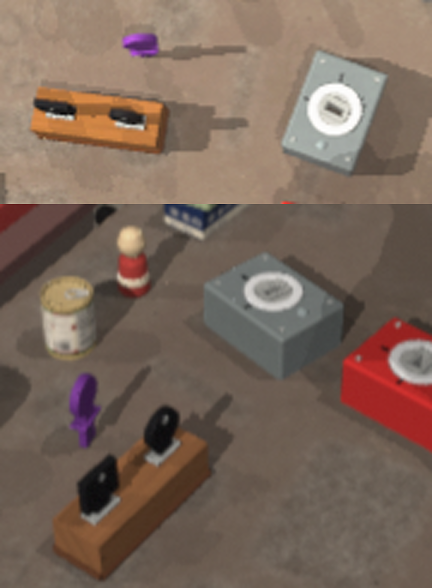

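The crop shows two black keys in the stand: left/near one in side crop (98,487) has square bow; right one in side crop (162,430), top pixel ≈(247,209), has a round disc → that's the one meant. The purple one (top ≈(253,178)) is a look-alike; red console likewise.

```bash
cat >> h.py <<'E'
def cloud(c):
    v,u=np.mgrid[0:400,0:640]; uv=np.c_[u.ravel(),v.ravel()]
    return bydepth(c,uv),c["image"].reshape(-1,3).astype(int),uv
def rect(P):
    r=cv2.minAreaRect(P[:,:2].astype(np.float32)); b=cv2.boxPoints(r)
    e=b[1]-b[0],b[2]-b[1]; l=max(e,key=np.linalg.norm)
    return np.round(r[0],1),np.round(r[1],1),round(np.degrees(np.arctan2(l[1],l[0]))%180,1)
def near(P,x,y,r): return np.hypot(P[:,0]-x,P[:,1]-y)<r
E
python3 - <<'E'
from h import *
import pickle
d=pickle.load(open("c0.pkl","rb"))
for n,c in d.items():
    P,C,uv=cloud(c)
    m=near(P,543,191,110)&(abs(P[:,2]-45)<6)&(C[:,0]>C[:,2]+40); print(n,"stand",m.sum(),rect(P[m]),P[m,2].mean())
    m=near(P,543,191,110)&(P[:,2]>58)&(P[:,2]<115)&(C.max(1)<90)
    lab=P[m,1]>np.median(P[m,1])
    k,l,ce=cv2.kmeans(P[m,:2].astype(np.float32),2,None,(3,50,.1),5,0); print("keys",m.sum(),ce,[P[m][l[:,0]==i,2].max() for i in(0,1)],[rect(P[m][l[:,0]==i]) for i in(0,1)])
    m=near(P,564,-101,90)&(abs(P[:,2]-58)<5)&(abs(C[:,0]-C[:,2])<35); print("cons",m.sum(),rect(P[m]),P[m,2].mean())
    m=near(P,564,-101,50)&(abs(P[:,2]-62)<7)&(C.min(1)>165); print("ring",m.sum(),rect(P[m]),P[m,2].mean())
E
```

```text
top stand 750 (array([545.6, 198.3]), array([162. ,  57.1]), np.float32(84.7)) 45.10870517128797
keys 140 [[547.19696 239.96262]
 [539.3981  150.94759]] [np.float64(103.87737614870775), np.float64(103.84353953078107)] [(array([548. , 242.3]), array([43.4,  9.1]), np.float32(85.3)), (array([540.8, 150.5]), array([38.8,  9.7]), np.float32(84.7))]
cons 1158 (array([ 564.4, -102.8]), array([ 95.7, 132.5]), np.float32(161.9)) 58.51159844018014
ring 417 (array([561.8, -95. ]), array([85.6, 88.1]), np.float32(151.5)) 61.57893513279974
side stand 966 (array([545.2, 197.7]), array([165.1,  60.6]), np.float32(84.5)) 45.90351281935687
keys 530 [[559.1461  154.59796]
 [548.1661  245.23695]] [np.float64(101.77036538371328), np.float64(101.51166111364262)] [(array([585.8, 155. ]), array([106.2,  44.5]), np.float32(2.6)), (array([550. , 242.1]), array([46.7, 13.7]), np.float32(86.0))]
cons 958 (array([ 564. , -100.5]), array([ 97.5, 134.2]), np.float32(162.8)) 59.341181621882704
ring 174 (array([ 564.4, -101.4]), array([61.8, 64. ]), np.float32(105.6)) 63.27374238081828
```

Run:
```python
from h import *
import pickle
d=pickle.load(open("c0.pkl","rb"))
P=np.vstack([cloud(c)[0] for c in d.values()])
P=P[P[:,2]>60]
for x in range(200,751,50):
    print(x,[int(np.percentile(q,95)) if len(q:=P[(abs(P[:,0]-x)<25)&(abs(P[:,1]-y)<25),2])>3 else 0 for y in range(-650,301,50)])
t=[270.6,-618];
s=bot.state();Rt=rot(s["orientation"]);print(np.round(Rt,3))
for g in([400,-250,260],[520,100,260]): print(Rt.T@(np.array(g)-s["eef_pos"]))
```

```text
200 [103, 650, 692, 717, 736, 759, 767, 797, 764, 0, 0, 0, 0, 0, 0, 0, 0, 0, 0, 0]
250 [99, 490, 684, 699, 704, 0, 0, 0, 0, 0, 0, 0, 0, 0, 0, 0, 0, 0, 0, 0]
300 [324, 648, 657, 602, 0, 0, 0, 0, 0, 0, 0, 1334, 63, 0, 0, 0, 0, 0, 0, 0]
350 [575, 596, 89, 92, 0, 0, 0, 0, 0, 0, 0, 65, 65, 0, 0, 0, 0, 0, 0, 0]
400 [164, 164, 163, 149, 0, 69, 69, 0, 0, 0, 63, 65, 66, 0, 0, 0, 0, 0, 0, 0]
450 [176, 176, 175, 164, 0, 0, 0, 0, 0, 0, 61, 63, 63, 0, 0, 0, 0, 0, 0, 0]
500 [192, 191, 191, 177, 0, 0, 0, 0, 0, 0, 65, 65, 63, 0, 0, 0, 0, 0, 0, 0]
550 [202, 202, 201, 191, 0, 0, 0, 0, 0, 0, 65, 66, 65, 0, 0, 0, 100, 99, 100, 0]
600 [207, 207, 207, 203, 0, 0, 0, 0, 0, 0, 64, 65, 64, 0, 0, 0, 0, 0, 0, 0]
650 [295, 335, 331, 277, 0, 0, 0, 0, 0, 0, 0, 63, 0, 0, 0, 74, 89, 0, 0, 0]
700 [304, 304, 303, 296, 0, 0, 75, 74, 77, 75, 0, 0, 0, 76, 73, 0, 0, 0, 98, 94]
750 [303, 303, 303, 296, 0, 0, 77, 77, 77, 78, 0, 87, 79, 74, 74, 0, 0, 0, 98, 97]
[[ 0.916  0.401 -0.001]
 [ 0.401 -0.916  0.001]
 [-0.    -0.002 -1.   ]]
[ 266.11603583 -285.1462151    -4.04454733]
[ 516.45609694 -557.59748931   -3.64833406]
```

play_rows:
  commands:
    - [100,40,-36,-10,-5]
    - [100,70,-64,-12,-10]
    - [100,100,-91,-12,-15]
    - [100,130,-118,-12,-20]
    - [100,160,-146,-12,-26]
    - [100,185,-169,-12,-32]
    - [100,209,-191,-12,-38]
    - [100,209,-191,-12,-44]
  grip_force: 40

```text
time_s: 0.77
eef_pos: [389.3, -352.1, 268.6]
orientation: [-0.001, 0.827, 0.563, 0.002]
force: [0.7, 0.2, 0.1]
opening: 85.3
grip_force: 0.0
```

Run:
```python
from h import *
s=bot.state();Rt=rot(s["orientation"]);print(s["time_s"],s["eef_pos"],s["q"],np.round(Rt,3))
print(Rt.T@(np.array([510,-100,275])-s["eef_pos"]), "yang",np.degrees(np.arctan2(Rt[1,1],Rt[0,1])))
```

```text
0.7667 [ 389.25180123 -352.11939159  268.57531474] [ 0.8100704   0.34621145 -0.22302163  1.80708339  0.08528133  0.99835893
  0.17801666] [[ 0.367  0.93   0.002]
 [ 0.93  -0.367  0.003]
 [ 0.003  0.    -1.   ]]
[278.85755268  19.85903041  -5.44756172] yang -21.517904948799952
```

play_rows:
  commands:
    - [100,38,3,-2,-4]
    - [100,76,6,-4,-8]
    - [100,114,9,-5,-12]
    - [100,152,12,-5,-16]
    - [100,190,14,-5,-16]
    - [100,228,17,-5,-16]
    - [100,262,19,-5,-16]
    - [100,279,20,-5,-16]

```text
time_s: 1.43
eef_pos: [511.6, -104.3, 273.3]
orientation: [-0.0, 0.744, 0.669, 0.001]
force: [-0.6, 0.1, 0.2]
opening: 85.3
grip_force: 0.0
```

Run:
```python
from h import *
import pickle
c=bot.camera("wrist");pickle.dump(c,open("w1.pkl","wb"));save(c,"w1.png")
s=bot.state();Rt=rot(s["orientation"]);print(s["time_s"],s["eef_pos"],s["q"],np.round(Rt,3))
print(c["position"],c["attitude"],c["k1"],np.round(att(c),2))
P,C,uv=cloud(c); print(onplane(c,[[320,200]],64))
```

```text
1.4833 [ 512.46298382 -102.31121092  273.29208459] [ 0.38050622  0.34785505 -0.37321503  1.80281807  0.14292439  1.01657425
 -0.15124063] [[ 0.103  0.995  0.001]
 [ 0.995 -0.103  0.003]
 [ 0.003  0.001 -1.   ]]
[519.86607336 -35.04386992 391.35450025] [ 0.13690344  0.98916822 -0.05244178 -0.00731737] -0.07199683993224154 [[ 0.99 -0.1  -0.03]
 [-0.11 -0.96 -0.27]
 [-0.    0.27 -0.96]]
[[ 512.11302275 -129.22169283   64.        ]]
```

View pics/w1.png

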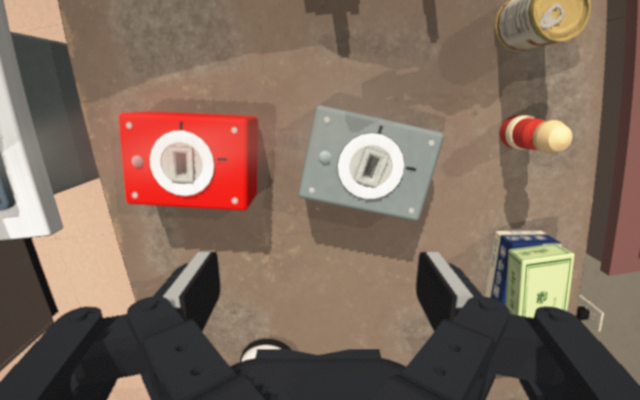

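The wrist view shows the grey console with ring centre ≈(371,166); plug slot is a dark bar at ≈(370,165), steep, tilted slightly right at top.

```bash
cat >> h.py <<'E'
def lock(c,u,v,r=36):
    V,U=np.mgrid[0:400,0:640]; g=c["image"].max(2); dd=np.hypot(U-u,V-v)
    rng=(g>215)&(dd<r); hull=cv2.convexHull(np.c_[U[rng],V[rng]].astype(np.int32))
    (ex,ey),ax,_=cv2.fitEllipse(hull); ringc=onplane(c,[[ex,ey]],62)[0]
    for t in(70,90,110):
        m=((g<t)&(np.hypot(U-ex,V-ey)<r*.4)).astype(np.uint8)
        if m.sum()<20: continue
        p=onplane(c,np.c_[U[m>0],V[m>0]],64); print(t,m.sum(),rect(p))
    pl=(g<205)&(np.hypot(U-ex,V-ey)<r*.62); p=onplane(c,np.c_[U[pl],V[pl]],64); print("plug",rect(p))
    print("ring",(ex,ey),ax,ringc)
E
python3 - <<'E'
from h import *
import pickle
c=pickle.load(open("w1.pkl","rb"))
lock(c,371,166)
save(c,"w1z.png",(325,120,420,215),6)
E
```

```text
90 63 (array([564.4, -98.8]), array([16.9,  4.8]), np.float32(67.7))
110 142 (array([564.5, -99.4]), array([19.4,  8.1]), np.float32(59.6))
plug (array([ 565.9, -101.3]), array([39.8, 30.1]), np.float32(66.2))
ring (370.5821838378906, 165.54095458984375) (63.59093475341797, 65.87834930419922) [565.79088187 -99.65144544  62.        ]
```

View pics/w1z.png

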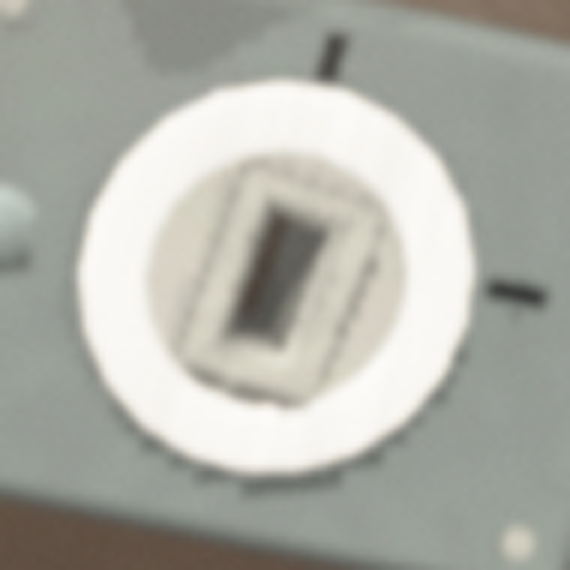

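play_rows:
  commands:
    - [100,38,0,0,0]
    - [100,76,1,5,0]
    - [100,114,1,10,0]
    - [100,152,2,20,0]
    - [100,190,2,30,0]
    - [100,228,2,40,0]
    - [100,254,2,40,0]
    - [100,254,2,40,0]

```text
time_s: 2.15
eef_pos: [539.5, 149.9, 232.7]
orientation: [-0.002, 0.743, 0.67, 0.001]
force: [-0.7, -0.5, 0.3]
opening: 85.4
grip_force: 0.0
```

Run:
```python
from h import *
import pickle
c=bot.camera("wrist");pickle.dump(c,open("w2.pkl","wb"));save(c,"w2.png")
s=bot.state();Rt=rot(s["orientation"]);print(s["time_s"],s["eef_pos"],s["q"],np.round(Rt,3))
P,C,uv=cloud(c)
m=near(P,545,198,110)&(abs(P[:,2]-45)<5)&(C[:,0]>C[:,2]+40); print("stand",m.sum(),rect(P[m]),P[m,2].mean())
for x,y in((541,153),(550,242)):
    m=near(P,x,y,35)&(P[:,2]>70)&(P[:,2]<110)&(C.max(1)<100); print("key",m.sum(),rect(P[m]),np.percentile(P[m,2],98))
    m=near(P,x,y,30)&(P[:,2]>90)&(P[:,2]<110)&(C.max(1)<100); print("top",m.sum(),rect(P[m]))
    m=near(P,x,y,30)&(P[:,2]>45)&(P[:,2]<56)&(C.min(1)>130); print("collar",m.sum(),m.sum() and rect(P[m]))
```

```text
2.2 [539.74876477 146.41201108 232.73594427] [-0.06809503  0.44683547 -0.41061134  1.77069868  0.20896905  0.96769702
 -0.66757446] [[ 0.105  0.994 -0.001]
 [ 0.994 -0.105  0.001]
 [ 0.001 -0.001 -1.   ]]
stand 9192 (array([546.8, 198.4]), array([160.6,  56.4]), np.float32(84.6)) 45.37341618871865
key 609 (array([543.1, 154.3]), array([41.5,  9.5]), np.float32(84.2)) 99.82378746660778
top 500 (array([543.1, 154.2]), array([34.4,  9.5]), np.float32(84.2))
collar 130 (array([543. , 154.2]), array([34.2, 17.6]), np.float32(83.8))
key 782 (array([551.4, 243.1]), array([42.8,  8.8]), np.float32(84.0)) 98.67538284030478
top 782 (array([551.4, 243.1]), array([42.8,  8.8]), np.float32(84.0))
collar 206 (array([550.6, 243.5]), array([35.4, 17. ]), np.float32(83.8))
```

View pics/w2.png

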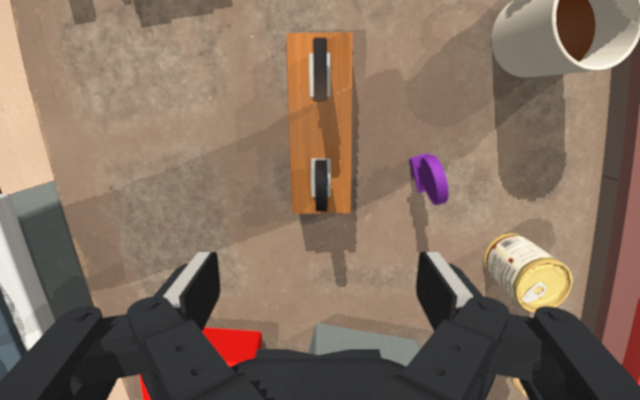

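play_rows:
  commands:
    - [60,4,3,30,0]
    - [60,4,3,60,0]
    - [60,4,3,80,0]
    - [60,4,3,80,0]
    - [60,4,3,80,0]

```text
time_s: 2.62
eef_pos: [543.3, 145.4, 152.9]
orientation: [-0.0, 0.746, 0.666, -0.001]
force: [-0.3, 0.4, 0.4]
opening: 51.1
grip_force: 0.0
```

Run:
```python
from h import *
s=bot.state();Rt=rot(s["orientation"]);print(s["time_s"],s["eef_pos"],s["qd"].round(3),np.round(Rt,3), Rt.T@(np.array([543.1,154.2,81])-s["eef_pos"]))
```

```text
2.6167 [543.33819271 145.40054046 152.91361579] [ 0.001 -0.035 -0.015 -0.036 -0.007  0.011  0.001] [[ 0.112  0.994 -0.002]
 [ 0.994 -0.112 -0.001]
 [-0.001 -0.002 -1.   ]] [ 8.81703693 -1.07997128 71.90374734]
```

play_rows:
  commands:
    - [60,8,-1,15,0]
    - [60,8,-1,20,0]
    - [60,8,-1,20,0]

```text
time_s: 2.87
eef_pos: [543.6, 154.6, 133.7]
orientation: [0.0, 0.745, 0.667, -0.0]
force: [0.7, -0.2, -0.3]
opening: 51.2
grip_force: 0.0
```

Run:
```python
from h import *
c=bot.camera("wrist");save(c,"w3.png")
for i in range(3):
    s=bot.state();Rt=rot(s["orientation"]);print(s["time_s"],s["eef_pos"],s["qd"].round(3))
    bot.camera("wrist")
print(np.degrees(np.arctan2(Rt[1,1],Rt[0,1])), Rt.T@(np.array([543.1,154.2,81])-s["eef_pos"]))
P,C,uv=cloud(c)
m=near(P,543,154,35)&(P[:,2]>70)&(P[:,2]<105)&(C.max(1)<100); print("key",m.sum(),rect(P[m]),np.percentile(P[m,2],98))
```

```text
2.9167 [543.85046838 154.39906372 134.12572042] [ 0.004 -0.01  -0.    -0.005 -0.     0.006 -0.   ]
2.9667 [544.04276931 154.44019194 134.35911975] [ 0.001 -0.004  0.    -0.003  0.    -0.004 -0.002]
3.0167 [544.12343404 154.4380384  134.43489065] [-0.001  0.     0.    -0.     0.003 -0.002 -0.004]
-6.380828757862885 [-0.36064743 -1.05970482 53.43349677]
key 1441 (array([543.2, 154.7]), array([41.6,  9.9]), np.float32(83.9)) 99.52704067505327
```

View pics/w3.png

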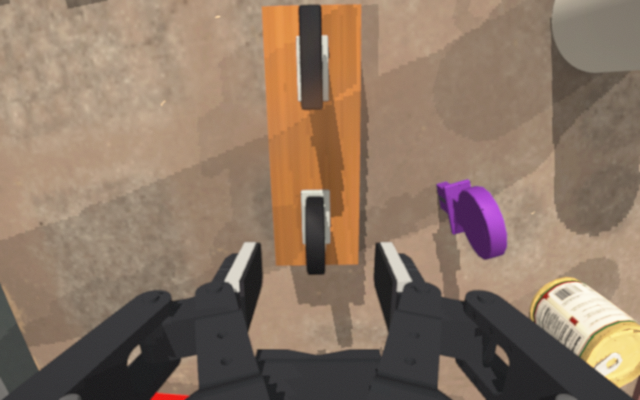

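The key's bow (315,235) is centred between the jaws (243…393). Descend and grip.

play_rows:
  commands:
    - [60,0,-1,20,0]
    - [60,0,-1,40,0]
    - [60,0,-1,53,0]
    - [60,0,-1,53,0]
    - [60,0,-1,53,0]
    - [0,0,-1,53,0]
    - [0,0,-1,53,0]
    - [0,0,-1,53,0]
  grip_force: 60

```text
time_s: 3.73
eef_pos: [543.2, 155.1, 81.4]
orientation: [0.0, 0.745, 0.667, 0.001]
force: [-0.5, -0.0, -0.0]
opening: 15.6
grip_force: 0.0
```

play_rows:
  commands:
    - [0,0,0,0,0]
    - [0,0,0,0,0]
    - [0,0,0,0,0]
    - [0,0,0,0,0]

```text
time_s: 4.07
eef_pos: [543.2, 155.1, 81.2]
orientation: [0.0, 0.745, 0.667, 0.001]
force: [-0.6, -0.9, 6.2]
opening: 9.1
grip_force: 58.7
```

play_rows:
  commands:
    - [0,0,0,-10,0]
    - [0,0,0,-30,0]
    - [0,0,0,-55,0]
    - [0,0,0,-80,0]
    - [0,0,0,-100,0]
    - [0,0,0,-100,0]
    - [0,0,0,-100,0]

```text
time_s: 4.65
eef_pos: [543.1, 155.1, 181.8]
orientation: [0.001, 0.745, 0.667, 0.001]
force: [-0.2, -0.2, -1.4]
opening: 9.2
grip_force: 58.5
```

Run:
```python
from h import *
s=bot.state();Rt=rot(s["orientation"]);print(s["time_s"],s["eef_pos"],s["q"],s["opening"],s["force"])
print(np.degrees(np.arctan2(Rt[1,0],Rt[0,0])), Rt.T@(np.array([565.5,-100,180])-s["eef_pos"]))
```

```text
4.65 [543.0771493  155.09220262 181.8490523 ] [-0.09910671  0.50857059 -0.3923263   1.82312113  0.24973258  0.85580588
 -0.72210297] 9.18993042981311 [-0.2322045  -0.18010481 -1.42440012]
83.64042091536821 [-251.04039751   50.53683192    1.72699403]
```

play_rows:
  commands:
    - [0,-30,6,0,0]
    - [0,-65,13,0,3]
    - [0,-100,20,0,6]
    - [0,-135,27,0,10]
    - [0,-170,34,0,14]
    - [0,-205,41,0,17]
    - [0,-235,47,0,17]
    - [0,-251,50,0,17]

```text
time_s: 5.32
eef_pos: [563.5, -104.9, 179.1]
orientation: [0.0, 0.837, 0.547, -0.002]
force: [-0.6, -0.2, -0.3]
opening: 9.3
grip_force: 58.5
```

play_rows:
  commands:
    - [0,0,0,0,0]
    - [0,0,0,0,0]
    - [0,0,0,0,0]

```text
time_s: 5.57
eef_pos: [564.1, -98.9, 179.6]
orientation: [-0.001, 0.835, 0.55, -0.0]
force: [-0.0, 0.7, -0.9]
opening: 9.0
grip_force: 58.5
```

Run:
```python
from h import *
import pickle
c=bot.camera("wrist");save(c,"w4.png",(200,80,440,320),2.5);pickle.dump(c,open("w4.pkl","wb"))
s=bot.state();Rt=rot(s["orientation"]);print(s["time_s"],s["eef_pos"],s["opening"],s["force"])
print(np.degrees(np.arctan2(Rt[1,0],Rt[0,0])))
```

```text
5.6167 [564.23107444 -98.43771697 179.81161138] 9.119911631288929 [-0.15578874  0.2134412  -1.31779221]
66.76102537020068
```

View pics/w4.png

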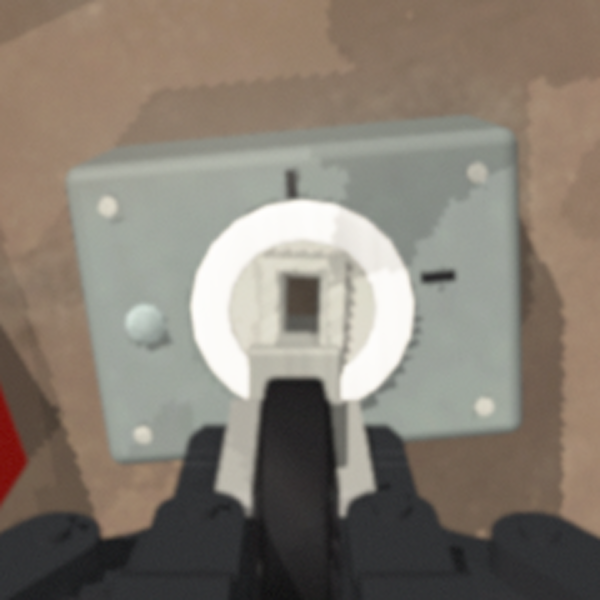

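The key (blade foot at crop (295,355)) is in line with the slot (crop (300,303)), and slot sides look parallel to the key.

Run:
```python
from h import *
import pickle
c=pickle.load(open("w4.pkl","rb")); s=bot.state();Rt=rot(s["orientation"])
print("ring",onplane(c,[[200+302/2.5,80+310/2.5]],62)," slot sides@64")
q=onplane(c,200*np.array([1,.4])+np.array([[284,277],[319,277],[283,325],[318,325],[247,247],[255,345],[343,247],[340,345]])/2.5,64)
print(q.round(1)); print("tool frame",((q-s["eef_pos"])@Rt).round(1))
# held key: collar/bow top from depth
P,C,uv=cloud(c)
zt=s["eef_pos"][2]
m=near(P,*s["eef_pos"][:2],45)&(P[:,2]>zt-20)&(P[:,2]<zt+25)&(C.max(1)<60)&(abs(uv[:,0]-319)<18)
print("bow",m.sum(),((P[m]-s["eef_pos"])@Rt).mean(0))
m=near(P,*s["eef_pos"][:2],45)&(P[:,2]>zt-80)&(P[:,2]<zt-20)&(C.min(1)>130)
T=(P[m]-s["eef_pos"])@Rt
for z in range(20,80,6):
    k=abs(T[:,2]-z)<3
    if k.sum()>8: print(z,k.sum(),np.percentile(T[k],[3,97],axis=0).round(1)[:,:2].tolist())
```

```text
ring [[ 565.95309638 -101.1443304    62.        ]]  slot sides@64
[[ 565.3  -89.4   64. ]
 [ 574.6  -93.4   64. ]
 [ 559.3 -102.6   64. ]
 [ 568.7 -106.6   64. ]
 [ 559.2  -77.2   64. ]
 [ 549.2 -105.    64. ]
 [ 584.3  -88.    64. ]
 [ 572.2 -114.9   64. ]]
tool frame [[  8.7  -2.4 115.8]
 [  8.7   7.7 115.8]
 [ -5.8  -2.8 115.8]
 [ -5.8   7.5 115.8]
 [ 17.5 -12.9 115.8]
 [-12.  -11.  115.8]
 [ 17.5  14.4 115.8]
 [-12.   14.  115.8]]
bow 3306 [  6.67102663   0.92642966 -11.88150988]
20 25 [[10.9, -10.0], [11.6, 11.6]]
32 539 [[7.6, -8.2], [16.3, 8.9]]
56 16 [[7.9, -3.4], [8.6, 3.9]]
62 47 [[7.8, -3.5], [8.4, 4.2]]
68 22 [[7.7, -3.3], [8.4, 3.9]]
```

play_rows:
  commands:
    - [0,0,2,15,0]
    - [0,0,2,30,0]
    - [0,0,2,40,0]
    - [0,0,2,42,0]
    - [0,0,2,42,0]
    - [0,0,2,42,0]

```text
time_s: 6.12
eef_pos: [566.6, -100.2, 138.7]
orientation: [-0.0, 0.835, 0.55, 0.0]
force: [-1.0, 0.2, -1.8]
opening: 9.2
grip_force: 58.5
```

Run:
```python
from h import *
import pickle
c=bot.camera("wrist");save(c,"w5.png",(220,120,420,320),3);pickle.dump(c,open("w5.pkl","wb"))
s=bot.state();Rt=rot(s["orientation"]);print(s["time_s"],s["eef_pos"],s["opening"],s["force"])
print(np.degrees(np.arctan2(Rt[1,0],Rt[0,0])),((np.array([565.95,-101.1,62])-s["eef_pos"])@Rt).round(1))
```

```text
6.1667 [ 566.78548032 -100.42140046  138.94693745] 9.252918472746904 [ 0.01343212 -0.33396951 -0.45550072]
66.68453566368801 [-1.  -0.6 76.9]
```

View pics/w5.png

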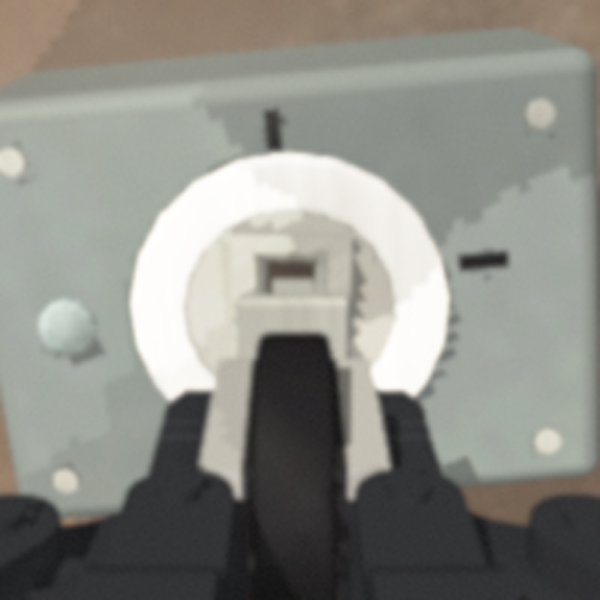

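Slot (crop x≈289) is centred on the key (crop x≈292); descend gently.

play_rows:
  commands:
    - [0,0.8,-0.5,4,0]
    - [0,0.8,-0.5,7,0]
    - [0,0.8,-0.5,10,0]
    - [0,0.8,-0.5,13,0]
    - [0,0.8,-0.5,16,0]
    - [0,0.8,-0.5,16,0]

```text
time_s: 6.67
eef_pos: [565.9, -99.9, 121.6]
orientation: [-0.0, 0.836, 0.549, -0.0]
force: [-0.3, 0.5, -0.7]
opening: 9.3
grip_force: 58.5
```

play_rows:
  commands:
    - [0,0,0,4,0]
    - [0,0,0,8,0]
    - [0,0,0,12,0]
    - [0,0,0,16,0]
    - [0,0,0,18,0]
    - [0,0,0,20,0]
    - [0,0,0,20,0]
    - [0,0,0,20,0]

```text
time_s: 7.33
eef_pos: [566.2, -99.9, 102.2]
orientation: [-0.0, 0.836, 0.549, -0.0]
force: [-0.2, 0.6, -1.1]
opening: 9.4
grip_force: 58.5
```

play_rows:
  commands:
    - [0,0,0,1,0]
    - [0,0,0,2,0]
    - [0,0,0,3,0]
    - [0,0,0,4,0]
    - [0,0,0,4,0]

```text
time_s: 7.75
eef_pos: [566.5, -99.9, 100.1]
orientation: [0.001, 0.836, 0.549, 0.0]
force: [-5.1, 1.4, 19.3]
opening: 9.4
grip_force: 61.5
```

Key home at z≈100 with firm contact. Now turn clockwise.

play_rows:
  commands:
    - [0,0,0,-2,5]
    - [0,0,0.2,-2,11]
    - [0,0,0.4,-2,17]
    - [0,-0.1,0.6,-2,23]
    - [0,-0.2,0.8,-2,29]
    - [0,-0.3,0.9,-2,35]
    - [0,-0.4,1.1,-2,41]
    - [0,-0.4,1.1,-2,41]

```text
time_s: 8.42
eef_pos: [567.3, -100.9, 100.7]
orientation: [0.0, 0.976, 0.22, 0.0]
force: [0.1, -0.6, -1.6]
opening: 9.4
grip_force: 58.6
```

Run:
```python
from h import *
s=bot.state();Rt=rot(s["orientation"]);print(s["eef_pos"],s["q"],s["force"],s["moment"],np.degrees(np.arctan2(Rt[1,0],Rt[0,0])))
```

```text
[ 567.31857244 -100.89174368  100.70838221] [ 0.13275021  0.60985625 -0.05918809  1.87783437  0.05661997  0.65472656
 -1.08862766] [ 0.13710557 -0.59407391 -1.5770077 ] [-0.08803231 -0.05607997  0.04899926] 25.37393228736177
```

play_rows:
  commands:
    - [0,0,0.1,0,6]
    - [0,0,0.3,0,12]
    - [0,0,0.5,0,18]
    - [0,-0.1,0.7,0,24]
    - [0,-0.1,0.8,0,29]
    - [0,-0.1,0.8,0,33]
    - [0,-0.1,0.8,0,33]

```text
time_s: 9.0
eef_pos: [567.6, -102.2, 100.5]
orientation: [0.001, 0.998, -0.064, 0.0]
force: [0.4, -3.3, 0.5]
opening: 9.6
grip_force: 58.8
```

```bash
cat > st.py <<'E'
from h import *
s=bot.state();Rt=rot(s["orientation"]);print(s["time_s"],s["eef_pos"],s["q"][6],s["force"],s["moment"],np.degrees(np.arctan2(Rt[1,0],Rt[0,0])))
E
python3 st.py
```

```text
9.0 [ 567.56728937 -102.16697803  100.50474089] -1.5046669593073654 [ 0.42212699 -3.26391507  0.48704865] [-0.654153   -0.10610374  0.03394953] -7.358826653387288
```

play_rows:
  commands:
    - [0,0,0,0,2]
    - [0,0,0,0,4]
    - [0,0,0,0,6]
    - [0,0,0,0,7]
    - [0,0,0,0,7]

```text
time_s: 9.42
eef_pos: [567.5, -102.4, 100.5]
orientation: [0.001, 0.992, -0.124, 0.0]
force: [0.3, -5.3, 2.5]
opening: 9.5
grip_force: 59.0
```

```bash
python3 st.py
```

```text
9.4167 [ 567.5220448  -102.42749888  100.46844033] -1.591316932200685 [ 0.29814734 -5.28055469  2.4933698 ] [-1.34699161  0.013902    0.08000394] -14.225277311689757
```

play_rows:
  commands:
    - [0,0,0.5,0,1.5]
    - [0,0,0.5,0,3]
    - [0,0,0.5,0,4]
    - [0,0,0.5,0,4]

```text
time_s: 9.75
eef_pos: [567.4, -102.6, 100.5]
orientation: [0.0, 0.987, -0.16, 0.0]
force: [-0.3, -6.5, 2.4]
opening: 9.2
grip_force: 59.3
```

```bash
python3 st.py
```

```text
9.75 [ 567.42261903 -102.6206211   100.50174273] -1.6435274633671613 [-0.27634755 -6.47038295  2.41256646] [-1.36927343  0.00587416  0.43041595] -18.385438354612766
```

play_rows:
  commands:
    - [0,0,0.5,0,2]
    - [0,0,0.5,0,3]
    - [0,0,0.5,0,3]
    - [0,0,0.5,0,3]

```text
time_s: 10.08
eef_pos: [567.3, -102.6, 100.5]
orientation: [0.0, 0.983, -0.185, 0.0]
force: [0.3, -5.9, 3.8]
opening: 9.5
grip_force: 63.4
```

```bash
python3 st.py
```

```text
10.0833 [ 567.28197597 -102.6397548   100.5027686 ] -1.680242097677105 [ 0.34108687 -5.93916764  3.80608468] [-1.30148243 -0.00559471  0.97573649] -21.3126655821797
```

play_rows:
  commands:
    - [0,0,0.5,1,0]
    - [0,0,0.5,2,-2]
    - [0,0,0.5,2.5,-3]
    - [0,0,0.5,2.5,-3]

```text
time_s: 10.42
eef_pos: [567.5, -102.8, 100.0]
orientation: [-0.0, 0.987, -0.159, 0.001]
force: [-5.2, -1.3, 27.3]
opening: 9.2
grip_force: 62.9
```

```bash
python3 st.py
```

```text
10.4167 [ 567.49515249 -102.82054719  100.0168992 ] -1.6408457122400097 [-5.17988375 -1.3164091  27.32328543] [-0.52517041  1.41552587  0.17186007] -18.344479521197332
```

Home. Ease off, open modestly, and rise straight up.

play_rows:
  commands:
    - [0,0,0,-2,0]
    - [0,0,0,-2,0]
    - [60,0,0,-2,0]
    - [60,0,0,-2,0]
    - [60,0,0,-2,0]
    - [60,0,0,-2,0]
    - [60,0,0,-2,0]
    - [60,0,0,-2,0]

```text
time_s: 11.08
eef_pos: [566.8, -102.6, 99.6]
orientation: [-0.0, 0.987, -0.159, -0.0]
force: [0.4, 0.2, -0.1]
opening: 51.5
grip_force: 0.0
```

play_rows:
  commands:
    - [60,0,0,-15,0]
    - [60,0,0,-40,0]
    - [60,0,0,-70,0]
    - [60,0,0,-100,0]
    - [60,0,0,-130,0]
    - [60,0,0,-140,0]
    - [60,0,0,-140,0]
    - [60,0,0,-140,0]

```text
time_s: 11.75
eef_pos: [566.8, -102.7, 239.8]
orientation: [-0.0, 0.987, -0.159, 0.0]
force: [-0.5, 0.8, -0.9]
opening: 51.2
grip_force: 0.0
```

Run:
```python
from h import *
c=bot.camera("wrist");t=bot.camera("side")
a=cv2.resize(c["image"],(480,300)); b=cv2.resize(t["image"][160:285,220:420],(480,300),interpolation=2)
save({"image":np.vstack([a,b])},"w6.png")
P,C,uv=cloud(c)
m=near(P,566,-101,40)&(P[:,2]>80)&(P[:,2]<130)&(C.max(1)<100); print("key",m.sum(),rect(P[m]),np.percentile(P[m,2],98))
m=near(P,566,-101,40)&(P[:,2]>64)&(P[:,2]<76)&(C.min(1)>120); print("collar",m.sum(),m.sum() and (rect(P[m]),np.median(P[m,2])))
print(bot.state()["opening"],bot.state()["time_s"],bot.state()["eef_pos"])
```

```text
key 587 (array([ 568. , -102.3]), array([ 8.4, 39.6]), np.float32(162.3)) 118.79517034606273
collar 477 ((array([ 565. , -105.3]), array([55.3, 53.1]), np.float32(63.4)), np.float64(67.60290838471809))
51.25130150943899 11.85 [ 566.13391541 -102.62728563  238.41212111]
```

View pics/w6.png

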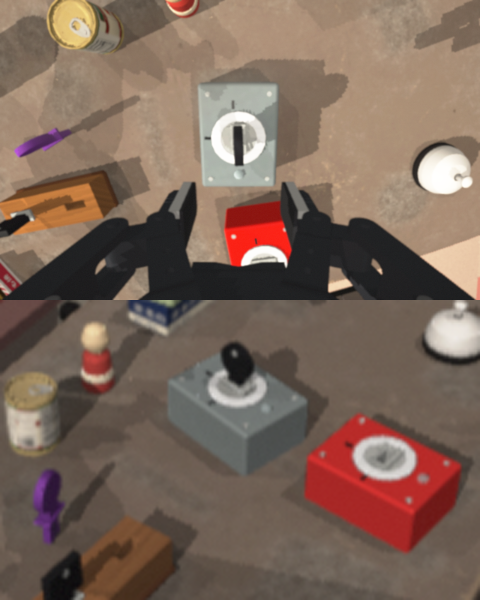

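The picture shows the round key upright in the grey console (crop (238,362) below, (238,145) above). The bow top is at z≈118.8 (118 expected when fully home), the key is at −18° (stop plus play), and the bystanders in view appear undisturbed.

```bash
python3 -c "
from station import bot
print(bot.hand_in())"
```

```text
the job is handed in; nothing more can be done
None
```

The round-bowed key is fully home in the grey console's lock, turned clockwise to its stop and released; the job is handed in at about 12 s, with the neighbouring objects left alone.

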